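Dial the lock-box code, draw the bolt and raise the lid

ROBOT

A 7-joint arm with a two-finger parallel gripper is mounted at the origin on a cart in front of the work surface, level with it; the furniture and walls round the work are solid. World frame = base frame: x ahead of the robot, y to its left, z up, the work surface at z = 0. Lengths are in m, angles in rad, forces in N, time in s.
With the tool pointing down it reaches from about 0.35 to 0.9 m from the base axis. Payload 8.1 kg.
Tool frame: the origin (TCP) lies at the centre of the arm's flange, where the gripper is bolted on; the fingertips stand 178 mm ahead of it and the grasp point (between the pads) lies 159 mm ahead of it; z points along the fingers, y is the line along which they close (so a half turn about z gives the same grasp; the last joint's range is limited). The gripper opens to 92 mm and grips with 3 to 60 N. Pads are 19 mm wide; open, the fingers measure 130 mm over their backs; the gripper's body (75 mm by 190 mm) begins 47 mm behind the grasp point.
Start: joints at [-1.284, 0.434, 0.025, 1.573, -0.012, 1.134, -0.075], TCP at [0.238, 0.578, 0.405] pointing down, gripper open.
Joint ranges: [-2.62, 2.62], [-0.44, 2.09], [-1.27, 1.32], [0.08, 2.57], [-1.32, 4.46], [0.12, 2], [-2.74, 2.74]. Speed limits (rad/s): [2.22, 2.22, 3.01, 3.01, 3.14, 3.14, 3.14].

INTERFACE

Orientations are given as a rotation vector (axis times angle).
In Python, from workcell import bot, vision gives the robot as it stands.
- The arm moves only by the tool jog_arm, never from a script. Its argument "deltas" is text: rows parted by semicolons, each of 4 numbers parted by spaces: the shift along the tool's x, y, z normalised to -1 to 1, where 1 is 1 m, then the turn about the tool's z normalised to -1 to 1, where 1 is 180 degrees. A call has 1 to 20 rows; each row is the pose to reach, as a shift and turn from the pose commanded when the call began, along the tool's axes at that moment, turning the shorter way round; what a row does not reach only later rows make up. A row lasts 1/8 s, in which the tool goes at most 62.5 mm and 10.7 degrees, less where a joint would pass 70% of its speed; a pose out of reach is approached as far as the arm can. A call with a number of a shift or a turn outside -1 to 1 is refused whole. A call with a gripper value outside its range is refused whole. "grip" is the closure, from -1 (fully open) to 1 (shut), set as the call begins (left out, the last holds). The fingers move at their own pace and stop on an object; the grip force is fixed at half the most. Time passes only in rows, so rows that repeat a pose let the fingers close. It gives the time, the measured TCP pose, the force, the opening and the grip force at its end, in the units of the state.
- bot.get_obs(): the state, without advancing time (a new reading comes with each control period).
- vision.capture(name): name is "scene" or "top" or "wrist"; returns the picture (420x560x3 uint8, red, green, blue); there is no depth.
- vision.camera_info(name): a dict with "camera_matrix" (3x3 intrinsics, pixels), "extrinsics" (4x4, takes a point from world to camera coordinates). Camera axes: x right, y down, z forward; pixel columns grow to the right and rows downward; lengths in m; the calibration is good to about 2 mm. A picture is of the moment at which its call begins: read the wrist's pose just before it. camera_info takes no time and is no camera call; for the wrist camera it gives the pose at the moment of the call.
- bot.hand_in(): hands the job in; it is judged then, once.
The state is a dict: "t": time; "joint_pos": joint angles; "joint_velocities": joint speeds; "joint_torque": joint torques, N m; "eef_pos": TCP position; "eef_rot": TCP orientation; "ft_force": force on the tool from outside, world axes, zero at the start; "torque": the same for the moment, N m; "gripper_width": opening from 0.0 (shut) to 1.0 (fully open); "finger_force": force on a finger pad.
Only numpy, scipy, OpenCV 4.12 (cv2) and the standard library are available. Lean on these libraries where they do the work, as an engineer would, in place of code of your own. Each camera call takes 0.05 s, during which the arm holds its last target. There are 200 camera calls.

TASK

Open the phone lock box on the bench: turn its three dials so that their pointers stand at 10, 1 and 5 o'clock, from left to right as seen from the dial side (12 o'clock is the thick mark, next to the bolt and lid). Then slide the bolt to the right by its upright lug as far as it goes, and raise the lid by its handle until it stands wide open by itself. Leave the solder reel, the tape roll and the spray can where they are.

Things in the scene. Friction and masses are not known exactly. Their poses are not given: they have to be found in the camera images.
- lockbox: Grey steel lock box, 216 mm deep (x), 384 mm wide (y), fixed. Origin: centre of its underside, z up, +x from the dial side to the lid hinge, +y to the left seen from the dial side. Near half: flat faceplate, top z = 86 mm, x = -108 to -25 mm, with three dial knobs on upright axes at x = -65 mm, y = +115 (left), +20 (middle), -75 mm (right). Far half: lid, x = -3 to +109 mm, top z = 88 mm.
- dial_left (a joint): Left dial's angle, rad: 0 = pointer at 12 o'clock (towards the lid), grows clockwise seen from above (3 o'clock is to the right, -y). Turns endlessly both ways, so values repeat every 2 pi. Stays where it is left; friction about 0.05 N m. Code: 10 o'clock, -1.047.
- dial_middle (a joint): The same for the middle dial. Code: 1 o'clock, 0.524. Each dial turns a hidden cam that stops the bolt unless the pointer is within about 12 degrees of its code; while the bolt is drawn the dials are held.
- dial_right (a joint): The same for the right dial. Code: 5 o'clock, 2.618.
- dial_left_tip (a point): Tip of the left pointer, z = 102 mm in the box frame. Each black knob: skirt disc 60 mm across, up to z = 92 mm; round hub 24 mm across, up to 114 mm; one upright pointer bar 10 mm wide from the hub to 30 mm from the axis, z = 91 to 112 mm, white line on top. The pointer can be pushed sideways. Twelve clock marks round the knob, the thick one is 12 o'clock.
- dial_middle_tip (a point): Tip of the middle pointer, likewise.
- dial_right_tip (a point): Tip of the right pointer, likewise.
- mark_left (a point): Where the left pointer's tip must be: at 10 o'clock of the left dial, 30 mm from its axis.
- mark_middle (a point): Where the middle pointer's tip must be: at 1 o'clock of the middle dial.
- mark_right (a point): Where the right pointer's tip must be: at 5 o'clock of the right dial.
- bolt_lug (a point): Upright lug (14 mm in x, 10 mm in y, z = 86 to 122 mm in the box frame; this point at z = 107) of the loose square steel bolt, which lies along y at x = -17 mm. Home: lug at y = -145 mm. Pushed to the right (-y, about 2 N) it slides 34 mm till the lug meets the end strap (y = -179). Straps up to z = 92 mm cross the bolt (one at y = -133), the end strap is up to 104 mm.
- lid (a joint): Lid angle, rad: 0 = shut, 1.35 = stop. Hinge line along the box's y at x = +106, z = 84 mm. A friction hinge that stays at any angle; lifting by the handle takes about 8 N. An eye on the lid, round the bolt's left end (y = +159 mm, up to z = 93 mm), keeps it shut until the bolt is drawn about 23 mm.
- lid_handle (a point): Middle of the lid's bow handle: a round bar 10 mm thick, 80 mm long, along the box's y, 36 mm above the lid's top; when shut at x = +22 mm, z = 124 mm in the box frame. Turns with the lid.
- solder_reel: Small reel with black flanges, 52 mm across, 32 mm high, a bystander behind the box; origin under its centre.
- kapton_roll: Tan roll of tape lying flat, 96 mm across, 25 mm high, a bystander; origin under its centre.
- contact_cleaner: White spray can, 52 mm across, 155 mm high, a bystander behind the box; origin under its centre.

How it is judged:
By the outcome, as a careful person would: the job done as asked, in the order asked, and still so for the second after the job is handed in, with the robot touching nothing.
It also fails if it takes over 64 s, if anything falls off the work surface, if the arm or the gripper's body presses on something with over 40 N, if the wrist force passes 120 N, or if a joint passes its speed limit or range.

## Working session

There is one attempt and no reset: what is moved stays moved. The work goes in short steps, Python scripts to look and compute and a tool call to move; the robot and the scene stay as the last step left them, time stands still between calls to the robot, and variables do not carry over. Pictures are saved under pics/ and viewed, at most 10 in all, crops included, and the job is handed in when it is done.

Besides the shell and the picture viewer there is one more tool, called in YAML: its name, and indented under it one key for each argument. jog_arm: Moves the arm, as the interface text tells. Scaled input: -1 to 1 covers 1 m each way for a shift and 180 degrees each way for a turn. Its arguments: {"type":"object","properties":{"deltas":{"type":"string"},"grip":{"type":"number"}},"required":["deltas"]}

```bash
mkdir -p pics; ls
python3 - <<'E'
from workcell import bot, vision
import cv2,numpy as np
o=bot.get_obs();print(o)
for n in("scene","top"):
    cv2.imwrite(f"pics/{n}0.png",vision.capture(n)[:,:,::-1]); i=vision.camera_info(n); print(n,i)
E
```

```text
pics
{'t': 0.0, 'joint_pos': array([-1.28358878,  0.43519431,  0.02500998,  1.57412483, -0.01160304,
        1.13397919, -0.07506759]), 'joint_velocities': array([-6.75383709e-04,  8.73552223e-04, -1.90341520e-03,  3.46791797e-05,
        1.89066637e-03, -1.98127459e-03, -2.43041772e-03]), 'joint_torque': array([-5.65109385e-04, -6.67827201e+01,  9.84249003e-01, -3.14460039e+01,
       -6.06480846e-02,  4.27859975e-02,  1.77134852e-04]), 'eef_pos': array([0.23746193, 0.57787034, 0.40395227]), 'eef_rot': array([-6.08521553e-01, -3.08194085e+00,  2.43980656e-03]), 'ft_force': array([0.07731107, 0.29155657, 0.73356461]), 'torque': array([ 0.05624395,  0.01537416, -0.03413922]), 'finger_force': 0.0, 'gripper_width': 0.9964700658362331}
scene {'camera_matrix': array([[525.86174626,   0.        , 275.26497807],
       [  0.        , 525.86174626, 213.8582061 ],
       [  0.        ,   0.        ,   1.        ]]), 'extrinsics': array([[ 0.46048074, -0.88748322,  0.01819395, -0.47806231],
       [-0.45705231, -0.25461774, -0.85221652,  0.29385558],
       [ 0.76096036,  0.3841137 , -0.52287282,  0.75433602],
       [ 0.        ,  0.        ,  0.        ,  1.        ]])}
top {'camera_matrix': array([[435.98699632,   0.        , 280.94520537],
       [  0.        , 435.98699632, 203.90165625],
       [  0.        ,   0.        ,   1.        ]]), 'extrinsics': array([[ 0.00949826, -0.99988489,  0.01183181, -0.2463055 ],
       [-0.98177579, -0.01157087, -0.18969031,  0.60359391],
       [ 0.18980538, -0.00981446, -0.98177268,  0.97344572],
       [ 0.        ,  0.        ,  0.        ,  1.        ]])}
```

View pics/top0.png

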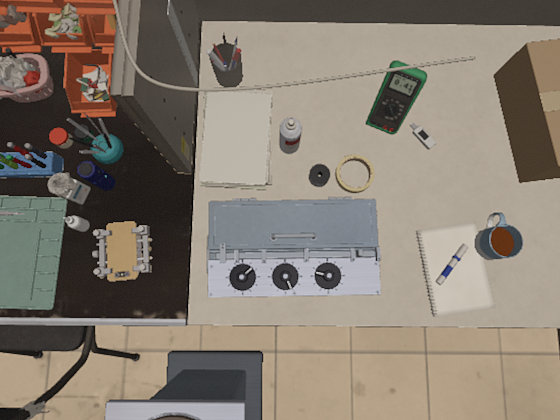

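View pics/scene0.png

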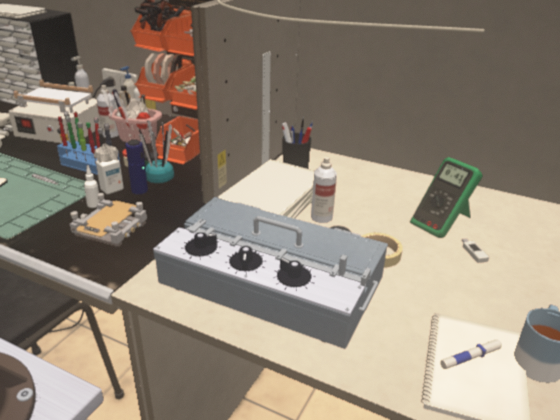

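The top view shows the box spanning about (208,200)–(380,297), with the dials near (242,277), (285,276) and (328,275). The lug is on the right near (377,258), with the reel at (319,175), the tape roll at (353,173) and the can at (290,132). The scene view agrees with this.

```bash
cat > h.py <<'E'
from workcell import bot, vision
import cv2,numpy as np
def ray(info,uv,z):
    K=info["camera_matrix"];E=info["extrinsics"];R=E[:3,:3];c=-R.T@E[:3,3]
    d=R.T@np.linalg.inv(K)@np.array([uv[0],uv[1],1.]); return c+d*(z-c[2])/d[2]
def proj(info,p):
    E=info["extrinsics"];q=info["camera_matrix"]@(E[:3,:3]@p+E[:3,3]);return q[:2]/q[2]
E
python3 - <<'E'
from h import *
im=cv2.imread("pics/top0.png");i=vision.camera_info("top")
m=(im.max(2)<70).astype(np.uint8); m[:255]=0;m[300:]=0;m[:,:205]=0;m[:,385:]=0
n,l,s,c=cv2.connectedComponentsWithStats(m)
for k in range(1,n):
    if s[k,4]>100: print(s[k],c[k],ray(i,c[k],.092), ray(i,c[k],.1))
for n,uv in dict(TL=(208,200),TR=(376,200),BL=(208,297),BR=(380,293),h1=(273,237),h2=(315,237)).items(): print(n,ray(i,uv,.124 if n[0]=='h' else .087))
cv2.imwrite("pics/crop.png",cv2.resize(im[195:300,205:385],None,fx=4.4,fy=4.4,interpolation=cv2.INTER_CUBIC))
E
```

```text
[315 263  26  26 474] [327.68987342 275.64978903] [ 0.43854094 -0.34506343  0.092     ] [ 0.43830959 -0.34412307  0.1       ]
[230 264  26  26 469] [241.84861407 277.17057569] [ 0.43333793 -0.15441432  0.092     ] [ 0.43314901 -0.15502852  0.1       ]
[273 264  25  26 468] [284.57051282 275.88888889] [ 0.43707396 -0.24914768  0.092     ] [ 0.43685457 -0.24898943  0.1       ]
TL [ 0.60798429 -0.07150774  0.087     ]
TR [ 0.61259919 -0.45945444  0.087     ]
BL [ 0.38953915 -0.08050589  0.087     ]
BR [ 0.4017661  -0.46162575  0.087     ]
h1 [ 0.51980682 -0.22256789  0.124     ]
h2 [ 0.52080496 -0.31441656  0.124     ]
```

View pics/crop.png

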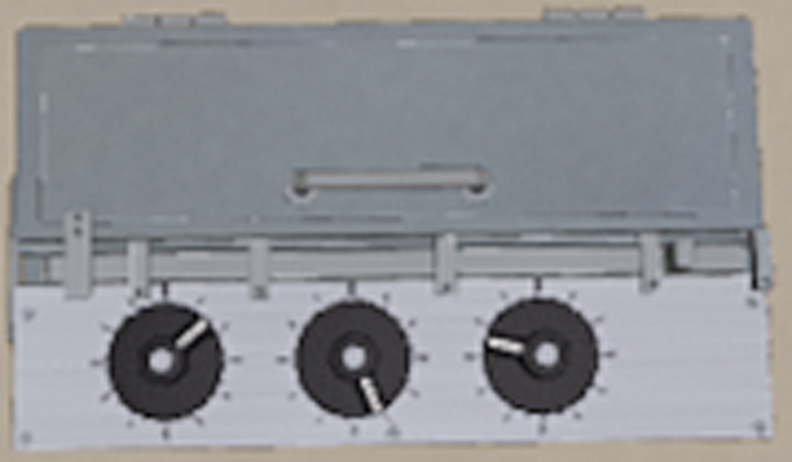

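The crop shows the left pointer at about 1:40, the middle at about 5 and the right at about 9:20. The lug is at the far right near crop (765,260), and the handle runs along crop (300–480,178).

```bash
cat >> h.py <<'E'
def Rz(a): return np.array([[np.cos(a),-np.sin(a)],[np.sin(a),np.cos(a)]])
B=dict(l=(-.065,.115),m=(-.065,.02),r=(-.065,-.075))
E
python3 - <<'E'
from h import *
im=cv2.imread("pics/top0.png");i=vision.camera_info("top")
g=im.min(2).astype(float)
big=cv2.resize(im,None,fx=4,fy=4,interpolation=cv2.INTER_CUBIC).min(2)
cs=dict(l=(241.85,277.17),m=(284.57,275.89),r=(327.69,275.65))
# disc centre: dark blob filled
P={}
for k,c in cs.items():
    yy,xx=np.mgrid[:big.shape[0],:big.shape[1]]
    u=(xx+.5)/4-.5;v=(yy+.5)/4-.5
    r=np.hypot(u-c[0],v-c[1])
    D=((big<90)&(r<17)).astype(np.uint8)
    cnt=max(cv2.findContours(D,0,2)[0],key=cv2.contourArea);h=cv2.convexHull(cnt)
    (x,y),rad=cv2.minEnclosingCircle(h);M=cv2.moments(h);cc=np.array([M['m10']/M['m00'],M['m01']/M['m00']])/4-.375
    w0=ray(i,cc,.093)
    W=(big>130)&(np.hypot(u-cc[0],v-cc[1])>5)&(np.hypot(u-cc[0],v-cc[1])<12.5)
    t=ray(i,(u[W].mean(),v[W].mean()),.112)
    P[k]=w0; d=(t-w0)[:2]; print(k,cc,rad/4,w0,W.sum(),'r',np.hypot(*d),'heading',np.degrees(np.arctan2(d[1],d[0])))
d=P['l']-P['r'];psi=np.arctan2(-d[0],d[1]);print('span',np.hypot(*d[:2]),'psi',psi)
C=np.mean([P[k][:2]-Rz(psi)@B[k] for k in P],0);print('C',C)
for n,p in dict(lug=(-.017,-.145,.122),hnd=(.022,0,.129),TL=(.109,.19,.088),BR=(-.108,-.192,.086),BL=(-.108,.192,.086)).items():
    w=np.r_[C+Rz(psi)@p[:2],p[2]];print(n,w,proj(i,w))
E
```

```text
l [242.09623648 276.81409465] 13.427802085876465 [ 0.43409871 -0.15501857  0.093     ] 209 r 0.019682496066218906 heading -46.29665786812617
m [284.78331683 276.1774098 ] 13.341875076293945 [ 0.43641931 -0.24960516  0.093     ] 225 r 0.01897658091401994 heading -153.81205546159725
r [327.40658062 275.49575312] 13.406803131103516 [ 0.43884375 -0.34431924  0.093     ] 223 r 0.020434505868296707 heading 76.2887416752541
span 0.18936013394304005 psi 0.025060901782427505
C [ 0.50193468 -0.26801259]
lug [ 0.48857347 -0.41339305  0.122     ] [360.35915773 252.32570338]
hnd [ 0.52392777 -0.26746131  0.129     ] [293.63964554 235.07246541]
TL [ 0.60613938 -0.0753409   0.088     ] [209.56966284 200.71924338]
BR [ 0.39877978 -0.46265859  0.086     ] [380.40301488 294.37045551]
BL [ 0.3891574  -0.07877917  0.086     ] [207.27942211 297.16013811]
```

jog_arm:
  deltas: "0 -0.2 0 0; 0 -0.2 0 0"

```text
t: 0.35
eef_pos: [0.1894, 0.4611, 0.4038]
eef_rot: [-0.608, -3.082, 0.002]
ft_force: [1.1, 0.3, 0.3]
gripper_width: 1.001
finger_force: 0.0
```

jog_arm:
  deltas: "-0.05 -0.034 0 0.05; -0.1 -0.068 0 0.1;-0.15 -0.1 0 0.15; -0.2 -0.134 0 0.2;-0.25 -0.168 0 0.25;-0.312 -0.207 0 0.3;-0.33 -0.26 0 0.35;-0.35 -0.31 0 0.4;-0.37 -0.36 0 0.45;-0.39 -0.4 0 0.5;-0.41 -0.44 0 0.5;-0.43 -0.49 0 0.5; -0.445 -0.53 0 0.5;-0.445 -0.53 0 0.5;-0.445 -0.53 0 0.5;-0.445 -0.53 0 0.5"

```text
t: 2.35
eef_pos: [0.4004, -0.1957, 0.4046]
eef_rot: [-2.607, -1.751, -0.0]
ft_force: [-0.5, 0.1, 0.1]
gripper_width: 1.002
finger_force: 0.0
```

Run:
```python
from h import *
o=bot.get_obs();print(o['t'],o['joint_pos'],o['eef_pos'],o['eef_rot'])
i=vision.camera_info("wrist");print(i)
cv2.imwrite("pics/w0.png",vision.capture("wrist")[:,:,::-1])
```

```text
2.35 [-0.35140399  0.15069967  0.79466496  2.03124234 -0.12753431  1.00860329
  0.11803816] [ 0.40037258 -0.19568324  0.40456515] [-2.60729020e+00 -1.75133444e+00 -2.05029804e-04]
{'camera_matrix': array([[301.81195684,   0.        , 276.70108554],
       [  0.        , 301.81195684, 209.34360037],
       [  0.        ,   0.        ,   1.        ]]), 'extrinsics': array([[ 9.25893576e-01, -3.77784441e-01,  4.86292271e-05,
        -4.45743018e-01],
       [-3.66249343e-01, -8.97591184e-01,  2.45339532e-01,
        -6.02609635e-02],
       [-9.26418087e-02, -2.27176107e-01, -9.69437214e-01,
         3.81015326e-01],
       [ 0.00000000e+00,  0.00000000e+00,  0.00000000e+00,
         1.00000000e+00]])}
```

View pics/w0.png

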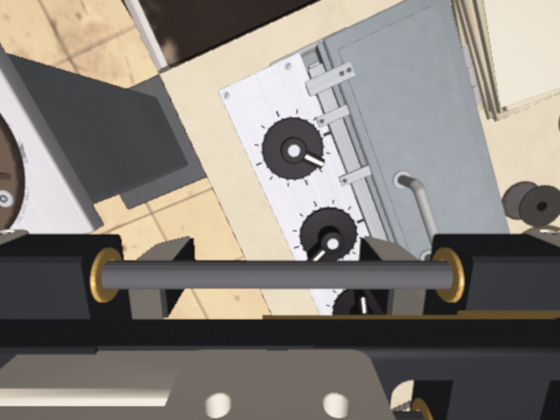

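The wrist view shows the left dial at (293,148) with its pointer toward (313,160), and the middle dial at (329,236) partly hidden by the gripper.

```bash
cat >> h.py <<'E'
C=np.array([.50193,-.26801]);PSI=.02506
def axis(k): return C+Rz(PSI)@B[k]
def dial(im,i,k):
    "centre (world, z .092) and pointer heading/clock of dial k in BGR image"
    c=proj(i,np.r_[axis(k),.092]); e=proj(i,np.r_[axis(k)+[.03,0],.092]); R=np.hypot(*(e-c))
    big=cv2.resize(im,None,fx=4,fy=4,interpolation=cv2.INTER_CUBIC).min(2)
    yy,xx=np.mgrid[:big.shape[0],:big.shape[1]];u=(xx+.5)/4-.5;v=(yy+.5)/4-.5
    D=((big<90)&(np.hypot(u-c[0],v-c[1])<R*1.3)).astype(np.uint8)
    h=cv2.convexHull(max(cv2.findContours(D,0,2)[0],key=cv2.contourArea))
    M=cv2.moments(h);cc=np.array([M['m10'],M['m01']])/M['m00']/4-.375
    w0=ray(i,cc,.094)
    h0=proj(i,np.r_[axis(k),.113]);rr=np.hypot(u-h0[0],v-h0[1])
    W=(big>130)&(rr>R*.36)&(rr<R*1.0)
    n,l,s,ct=cv2.connectedComponentsWithStats(W.astype(np.uint8));j=1+np.argmax(s[1:,4]);W=l==j
    t=ray(i,(u[W].mean(),v[W].mean()),.112);d=t[:2]-axis(k);hd=np.degrees(np.arctan2(d[1],d[0]))
    print(k,'centre',w0[:2].round(4),'expected',axis(k).round(4),'r',np.hypot(*d).round(4),'heading',hd.round(1),'clock deg',((np.degrees(PSI)-hd+180)%360-180).round(1))
E
python3 - <<'E'
from h import *
dial(cv2.imread("pics/w0.png"),vision.camera_info("wrist"),'l')
im=cv2.imread("pics/top0.png")
for k in 'lmr': dial(im,vision.camera_info("top"),k)
E
```

```text
l centre [ 0.4348 -0.1548] expected [ 0.4341 -0.1547] r 0.0225 heading -110.8 clock deg 112.2
l centre [ 0.4341 -0.1551] expected [ 0.4341 -0.1547] r 0.0234 heading 74.5 clock deg -73.0
m centre [ 0.4364 -0.2496] expected [ 0.4364 -0.2496] r 0.0199 heading -154.0 clock deg 155.5
r centre [ 0.4388 -0.3442] expected [ 0.4388 -0.3446] r 0.0221 heading -76.1 clock deg 77.5
```

```bash
sed -i 's/(rr<R\*1.0)/(rr<R*.8)/' h.py
cat >> h.py <<'E'
from scipy.spatial.transform import Rotation as Ro
def plan(targets,o=None):
    "targets: (x,y,z,heading of tool y deg) -> tool rows from the present pose"
    o=o or bot.get_obs();R=Ro.from_rotvec(o['eef_rot']).as_matrix();h0=np.degrees(np.arctan2(R[1,1],R[0,1]))
    print('now',o['eef_pos'].round(4),'h',h0.round(1),'q7',o['joint_pos'][6].round(2))
    for x,y,z,h in targets:
        d=R.T@(np.array([x,y,z])-o['eef_pos']);print(*d.round(4),(((h0-h+180)%360-180)/180).round(4),sep=' ',end='; ')
    print()
def on(k,hd,r=.023):
    return axis(k)+r*np.array([np.cos(np.radians(hd)),np.sin(np.radians(hd))])
E
python3 - <<'E'
from h import *
dial(cv2.imread("pics/w0.png"),vision.camera_info("wrist"),'l')
im=cv2.imread("pics/top0.png")
for k in 'lmr': dial(im,vision.camera_info("top"),k)
p=on('l',-46.3); plan([(*p,.33,-136.3),(*p,.273,-136.3)])
E
```

```text
l centre [ 0.4348 -0.1548] expected [ 0.4341 -0.1547] r 0.0174 heading -48.6 clock deg 50.1
l centre [ 0.4341 -0.1551] expected [ 0.4341 -0.1547] r 0.0176 heading -46.6 clock deg 48.1
m centre [ 0.4364 -0.2496] expected [ 0.4364 -0.2496] r 0.0172 heading -153.8 clock deg 155.2
r centre [ 0.4388 -0.3442] expected [ 0.4388 -0.3446] r 0.018 heading 76.2 clock deg -74.7
now [ 0.4004 -0.1957  0.4046] h -22.2 q7 0.12
0.0413 0.0367 0.0746 0.6338; 0.0413 0.0367 0.1316 0.6338;
```

jog_arm:
  deltas: "0.0413 0.0367 0.03 0.64;0.0413 0.0367 0.06 0.64;0.0413 0.0367 0.075 0.64;0.0413 0.0367 0.075 0.64;0.0413 0.0367 0.075 0.64;0.0413 0.0367 0.075 0.64;0.0413 0.0367 0.075 0.64;0.0413 0.0367 0.075 0.64;0.0413 0.0367 0.075 0.64;0.0413 0.0367 0.075 0.64;0.0413 0.0367 0.075 0.64;0.0413 0.0367 0.075 0.64;0.0413 0.0367 0.08 0.64"
  grip: 0.1

```text
t: 4.03
eef_pos: [0.4501, -0.1722, 0.3247]
eef_rot: [-2.877, 1.26, -0.001]
ft_force: [-0.6, 0.2, 1.1]
gripper_width: 0.449
finger_force: 0.0
```

Run:
```python
from h import *
p=on('l',-47); plan([(*p,.3,-137),(*p,.273,-137)])
cv2.imwrite("pics/w1.png",vision.capture("wrist")[:,:,::-1])
```

```text
now [ 0.4501 -0.1722  0.3247] h -137.3 q7 -1.42
-0.0007 -0.0002 0.0247 -0.0017; -0.0007 -0.0002 0.0517 -0.0017;
```

View pics/w1.png

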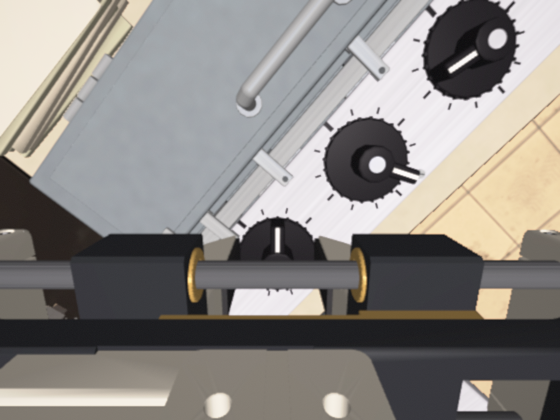

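The left pointer stands upright at (277,240), centred between the fingers. I'll descend and close on it.

jog_arm:
  deltas: "0 0 0.025 0; 0 0 0.052 0; 0 0 0.052 0"

```text
t: 4.45
eef_pos: [0.4492, -0.1723, 0.2717]
eef_rot: [-2.876, 1.265, 0.005]
ft_force: [-0.0, -0.7, -0.1]
gripper_width: 0.445
finger_force: 0.0
```

jog_arm:
  deltas: "0 0 0 0; 0 0 0 0; 0 0 0 0;0 0 0 0;0 0 0 0"
  grip: 1

```text
t: 5.08
eef_pos: [0.45, -0.1727, 0.2731]
eef_rot: [-2.875, 1.266, -0.001]
ft_force: [0.2, 1.4, 5.6]
gripper_width: 0.104
finger_force: 30.0
```

```bash
cat >> h.py <<'E'
def arc(k,h0,h1,n,z=.273,r=.023,off=-90):
    plan([(*on(k,h,r),z,h+off) for h in np.linspace(h0,h1,n+1)[1:]])
E
python3 - <<'E'
from h import *
arc('l',-47.3,61.4,13)
E
```

```text
now [ 0.45   -0.1727  0.2731] h -137.5 q7 -1.34
-0.0013 -0.0038 0.0001 -0.0477; -0.002 -0.0071 0.0001 -0.0942; -0.0032 -0.0102 0.0001 -0.1406; -0.0049 -0.0131 0.0001 -0.1871; -0.0069 -0.0158 0.0001 -0.2336; -0.0094 -0.0181 0.0001 -0.28; -0.0121 -0.02 0.0001 -0.3265; -0.0151 -0.0216 0.0001 -0.3729; -0.0183 -0.0226 0.0001 -0.4194; -0.0216 -0.0232 0.0001 -0.4658; -0.0249 -0.0234 0.0001 -0.5123; -0.0282 -0.023 0.0001 -0.5587; -0.0315 -0.0221 0.0001 -0.6052;
```

jog_arm:
  deltas: "-0.001 -0.0036 0 -0.047; -0.002 -0.007 0 -0.094; -0.0032 -0.01 0 -0.14; -0.0049 -0.013 0 -0.187; -0.0069 -0.0157 0 -0.234; -0.0094 -0.018 0 -0.28; -0.012 -0.02 0 -0.326; -0.015 -0.0215 0 -0.373; -0.0183 -0.0226 0 -0.42; -0.0216 -0.0232 0 -0.466; -0.025 -0.0234 0 -0.512; -0.0282 -0.023 0 -0.559; -0.0315 -0.022 0 -0.606;-0.0315 -0.022 0 -0.606;-0.0315 -0.022 0 -0.606"

```text
t: 6.95
eef_pos: [0.4452, -0.1328, 0.273]
eef_rot: [-2.696, -1.608, -0.003]
ft_force: [0.2, 9.8, 9.3]
gripper_width: 0.107
finger_force: 30.0
```

jog_arm:
  deltas: "0 0 0 0; 0 0 0 0; 0 0 -0.03 0;0 0 -0.055 0;0 0 -0.055 0"
  grip: 0.1

```text
t: 7.58
eef_pos: [0.4452, -0.1351, 0.329]
eef_rot: [2.698, 1.606, 0.004]
ft_force: [0.1, 0.4, 0.5]
gripper_width: 0.45
finger_force: 0.0
```

Run:
```python
from h import *
p=on('m',-153.8); plan([(*p,.328,-63.8),(*p,.273,-63.8)])
for n in("wrist","top"):
    im=vision.capture(n)[:,:,::-1].copy();cv2.imwrite(f"pics/{n}2.png",im)
    i=vision.camera_info(n)
    for k in 'lm':
        try: dial(im,i,k)
        except Exception as e: print(n,k,e)
```

```text
now [ 0.4452 -0.1351  0.329 ] h -28.5 q7 -0.04
-0.1237 0.0336 0.0009 0.1962; -0.1237 0.0335 0.0559 0.1962; 
l centre [ 0.4373 -0.15  ] expected [ 0.4341 -0.1547] r 0.0217 heading -118.5 clock deg 120.0
wrist m attempt to get argmax of an empty sequence
top l attempt to get argmax of an empty sequence
m centre [ 0.4364 -0.2496] expected [ 0.4364 -0.2496] r 0.0172 heading -153.8 clock deg 155.3
```

View pics/wrist2.png

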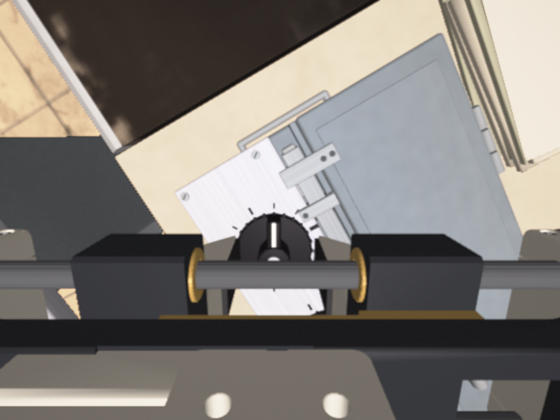

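The left pointer, at (274,235), lies along the tool x axis at heading 61.5°, so it is at 10 o'clock. Next is the middle dial.

jog_arm:
  deltas: "-0.05 0.013 0 0.05; -0.1 0.027 0 0.1;-0.1237 0.0335 0 0.15;-0.1237 0.0335 0 0.196;-0.1237 0.0335 0 0.196;-0.1237 0.0335 0.03 0.196;-0.1237 0.0335 0.056 0.196;-0.1237 0.0335 0.056 0.196"

```text
t: 8.68
eef_pos: [0.4152, -0.2587, 0.2703]
eef_rot: [-3.057, -0.72, 0.003]
ft_force: [-0.6, -1.2, 0.1]
gripper_width: 0.449
finger_force: 0.0
```

jog_arm:
  deltas: "0 0 0 0; 0 0 0 0; 0 0 0 0;0 0 0 0;0 0 0 0"
  grip: 1

```text
t: 9.3
eef_pos: [0.4153, -0.2591, 0.2718]
eef_rot: [-3.059, -0.714, -0.0]
ft_force: [-0.4, 0.5, 2.1]
gripper_width: 0.102
finger_force: 30.0
```

Run:
```python
from h import *
arc('m',-153.8,-28.6,14,off=90)
```

```text
now [ 0.4153 -0.2591  0.2718] h -63.7 q7 -0.17
0.0004 0.0044 -0.0012 -0.0493; 0.0013 0.0079 -0.0012 -0.0989; 0.0026 0.0112 -0.0012 -0.1486; 0.0045 0.0143 -0.0012 -0.1983; 0.0068 0.017 -0.0012 -0.248; 0.0095 0.0194 -0.0012 -0.2977; 0.0126 0.0213 -0.0012 -0.3473; 0.0159 0.0227 -0.0012 -0.397; 0.0193 0.0235 -0.0012 -0.4467; 0.0229 0.0238 -0.0012 -0.4964; 0.0265 0.0236 -0.0012 -0.5461; 0.03 0.0228 -0.0012 -0.5958; 0.0333 0.0215 -0.0012 -0.6454; 0.0364 0.0197 -0.0012 -0.6951;
```

jog_arm:
  deltas: "0.0004 0.004 0 -0.05; 0.0013 0.0079 0 -0.1; 0.0026 0.0112 0 -0.149; 0.0045 0.0143 0 -0.198; 0.0068 0.017 0 -0.248; 0.0095 0.0194 0 -0.298; 0.0126 0.0213 0 -0.347; 0.0159 0.0227 0 -0.397; 0.0193 0.0235 0 -0.447; 0.023 0.0238 0 -0.496; 0.0265 0.0236 0 -0.546; 0.03 0.0228 0 -0.596; 0.0333 0.0215 0 -0.645; 0.0364 0.0197 0 -0.695;0.0364 0.0197 0 -0.695;0.0364 0.0197 0 -0.695"

```text
t: 11.3
eef_pos: [0.4559, -0.2602, 0.2718]
eef_rot: [-0.776, -3.042, -0.002]
ft_force: [-4.4, 4.5, 6.6]
gripper_width: 0.108
finger_force: 30.0
```

jog_arm:
  deltas: "0 0 0 0; 0 0 0 0; 0 0 -0.03 0;0 0 -0.055 0;0 0 -0.055 0"
  grip: 0.1

```text
t: 11.92
eef_pos: [0.4573, -0.2613, 0.3284]
eef_rot: [0.776, 3.04, -0.001]
ft_force: [-0.4, -0.6, -0.9]
gripper_width: 0.449
finger_force: 0.0
```

Run:
```python
from h import *
p=on('r',76.2)
print(bot.get_obs()['joint_pos'])
plan([(*p,.328,-13.8),(*p,.273,-13.8)])
im=vision.capture("top")[:,:,::-1].copy();cv2.imwrite("pics/top3.png",im);dial(im,vision.camera_info("top"),'l')
```

```text
[ 0.3022333   0.35533751  0.14988715  1.91855268 -0.06818278  0.86870193
  1.55764616]
now [ 0.4573 -0.2613  0.3284] h 61.4 q7 1.56
-0.0178 -0.0598 0.0004 0.4175; -0.0176 -0.0598 0.0554 0.4175; 
l centre [ 0.4315 -0.1599] expected [ 0.4341 -0.1547] r 0.0181 heading 60.7 clock deg -59.3
```

jog_arm:
  deltas: "-0.009 -0.03 0 0.06; -0.0178 -0.0598 0 0.12;-0.0178 -0.0598 0 0.18;-0.0178 -0.0598 0 0.24;-0.0178 -0.0598 0 0.3;-0.0178 -0.0598 0 0.36;-0.0178 -0.0598 0 0.418;-0.0178 -0.0598 0 0.418;-0.0178 -0.0598 0.03 0.418;-0.0178 -0.0598 0.056 0.418;-0.0178 -0.0598 0.056 0.418"

```text
t: 13.35
eef_pos: [0.4435, -0.3218, 0.2697]
eef_rot: [-2.468, -1.942, 0.001]
ft_force: [0.8, 1.0, 0.4]
gripper_width: 0.452
finger_force: 0.0
```

jog_arm:
  deltas: "0 0 0 0; 0 0 0 0; 0 0 0 0;0 0 0 0;0 0 0 0"
  grip: 1

```text
t: 13.98
eef_pos: [0.4435, -0.3217, 0.2707]
eef_rot: [-2.473, -1.937, -0.0]
ft_force: [-0.6, -0.5, -0.4]
gripper_width: 0.107
finger_force: 30.0
```

Run:
```python
from h import *
arc('r',76.2,166.2,10,off=-90)
```

```text
now [ 0.4435 -0.3217  0.2707] h -13.9 q7 0.58
-0.0006 -0.0027 -0.0023 -0.0504; -0.0015 -0.0062 -0.0023 -0.1004; -0.0029 -0.0096 -0.0023 -0.1504; -0.0047 -0.0126 -0.0023 -0.2004; -0.0071 -0.0154 -0.0023 -0.2504; -0.0098 -0.0177 -0.0023 -0.3004; -0.0129 -0.0196 -0.0023 -0.3504; -0.0163 -0.021 -0.0023 -0.4004; -0.0198 -0.0218 -0.0023 -0.4504; -0.0234 -0.0221 -0.0023 -0.5004;
```

jog_arm:
  deltas: "-0.0006 -0.0027 -0.001 -0.05; -0.0015 -0.0062 -0.002 -0.1; -0.0029 -0.0096 -0.002 -0.15; -0.0047 -0.0126 -0.002 -0.2; -0.0071 -0.0154 -0.002 -0.25; -0.0098 -0.0177 -0.002 -0.3; -0.0129 -0.0196 -0.002 -0.35; -0.0163 -0.021 -0.002 -0.4; -0.0198 -0.0218 -0.002 -0.45; -0.0234 -0.022 -0.002 -0.5; -0.0234 -0.022 -0.002 -0.5"

```text
t: 15.35
eef_pos: [0.416, -0.3389, 0.271]
eef_rot: [-0.381, -3.116, -0.003]
ft_force: [4.4, -1.3, -24.5]
gripper_width: 0.106
finger_force: 30.0
```

jog_arm:
  deltas: "0 0 0 0; 0 0 0 0; 0 0 -0.03 0;0 0 -0.055 0;0 0 -0.055 0"
  grip: 0.1

```text
t: 15.98
eef_pos: [0.4174, -0.3397, 0.3304]
eef_rot: [0.381, 3.114, -0.004]
ft_force: [0.2, -0.4, -0.6]
gripper_width: 0.449
finger_force: 0.0
```

Run:
```python
from h import *
p=on('r',166.2)
print(bot.get_obs()['joint_pos'])
plan([(*p,.328,-103.8),(*p,.273,-103.8)])
```

```text
[ 0.55603706  0.36983651  0.03648065  1.88260873 -0.01697857  0.88396771
  1.92823427]
now [ 0.4174 -0.3397  0.3304] h 76.1 q7 1.93
0.0011 0.0004 0.0024 0.9992; 0.0013 0.0005 0.0574 0.9992;
```

jog_arm:
  deltas: "0 0 0 0.06;0 0 0 0.12;0 0 0 0.18;0 0 0 0.24;0 0 0 0.3;0 0 0 0.36;0 0 0 0.42;0 0 0 0.48;0 0 0 0.54;0 0 0 0.6;0 0 0 0.66;0 0 0 0.72;0 0 0 0.78;0 0 0 0.84;0 0 0 0.9;0 0 0 0.95;0.001 0 0 0.995;0.001 0 0 0.995;0.001 0 0.03 0.995;0.001 0 0.057 0.995"

```text
t: 18.48
eef_pos: [0.4158, -0.3388, 0.27]
eef_rot: [3.122, -0.349, 0.001]
ft_force: [-0.0, 0.1, -0.1]
gripper_width: 0.449
finger_force: 0.0
```

jog_arm:
  deltas: "0 0 0 0; 0 0 0 0; 0 0 0 0;0 0 0 0;0 0 0 0"
  grip: 1

```text
t: 19.1
eef_pos: [0.4157, -0.3389, 0.2708]
eef_rot: [-3.121, 0.355, -0.0]
ft_force: [-0.4, 0.9, 1.8]
gripper_width: 0.108
finger_force: 30.0
```

Run:
```python
from h import *
arc('r',166.2,211.4,6,off=90)
```

```text
now [ 0.4157 -0.3389  0.2708] h -103.0 q7 -0.7
0.001 0.003 -0.0022 -0.0372; 0.0015 0.006 -0.0022 -0.079; 0.0025 0.0089 -0.0022 -0.1209; 0.0038 0.0116 -0.0022 -0.1627; 0.0054 0.0141 -0.0022 -0.2046; 0.0074 0.0164 -0.0022 -0.2464;
```

jog_arm:
  deltas: "0.0005 0.003 0 -0.037; 0.0015 0.006 0 -0.079; 0.0025 0.0089 0 -0.12; 0.0038 0.0116 0 -0.163; 0.0054 0.0141 0 -0.205; 0.0074 0.0164 0 -0.247; 0.0074 0.0164 0 -0.247; 0.0074 0.0164 0 -0.247"

```text
t: 20.1
eef_pos: [0.4187, -0.3563, 0.2708]
eef_rot: [-3.024, -0.847, 0.001]
ft_force: [-3.4, 3.2, 6.3]
gripper_width: 0.108
finger_force: 30.0
```

jog_arm:
  deltas: "0 0 0 0; 0 0 0 0; 0 0 -0.03 0;0 0 -0.06 0;0 0 -0.06 0"
  grip: 0.1

```text
t: 20.72
eef_pos: [0.4198, -0.3573, 0.3327]
eef_rot: [3.021, 0.85, 0.005]
ft_force: [0.6, 0.4, 0.1]
gripper_width: 0.451
finger_force: 0.0
```

Run:
```python
from h import *
print(bot.get_obs()['joint_pos'])
lug=C+Rz(PSI)@[-.017,-.145+.03]; print(lug)
plan([(*lug,.34,-58)])
```

```text
[ 0.18432058  0.42385654  0.58083455  1.88095268 -0.28931838  0.9160683
 -0.12036174]
[ 0.48781694 -0.38339987]
now [ 0.4198 -0.3573  0.3327] h -58.6 q7 -0.12
0.0444 0.0577 -0.007 -0.0031;
```

Run:
```python
from h import *
f=lambda y:C+Rz(PSI)@[-.017,y]
plan([(*f(-.1),.335,-88.6),(*f(-.1),.285,-88.6)])
```

```text
now [ 0.4198 -0.3573  0.3327] h -58.6 q7 -0.12
0.0519 0.0447 -0.002 0.1669; 0.0518 0.0445 0.048 0.1669;
```

jog_arm:
  deltas: "0.025 0.022 0 0.06;0.052 0.0445 0 0.12;0.052 0.0445 0 0.167;0.052 0.0445 0 0.167;0.052 0.0445 0.03 0.167;0.052 0.0445 0.048 0.167;0.052 0.0445 0.048 0.167;0.052 0.0445 0.048 0.167"
  grip: 1

```text
t: 21.72
eef_pos: [0.4867, -0.3679, 0.2834]
eef_rot: [3.141, 0.039, 0.001]
ft_force: [0.9, 0.1, 0.4]
gripper_width: 0.002
finger_force: 0.0
```

jog_arm:
  deltas: "0 0.01 0 0;0 0.016 0 0;0 0.022 0 0; 0 0.028 0 0;0 0.034 0 0;0 0.039 0 0;0 0.043 0 0;0 0.047 0 0;0 0.047 0 0"

```text
t: 22.85
eef_pos: [0.4878, -0.415, 0.2827]
eef_rot: [3.141, 0.038, -0.0]
ft_force: [0.1, 1.9, 1.2]
gripper_width: 0.005
finger_force: 0.6
```

Run:
```python
from h import *
plan([])
p=bot.get_obs()['eef_pos'][:2];print(Rz(PSI).T@(p-C))
cv2.imwrite("pics/top4.png",cv2.resize(vision.capture("top")[180:310,200:400,::-1],None,fx=4,fy=4))
```

```text
now [ 0.4878 -0.415   0.2827] h -88.6 q7 -0.51

[-0.01777386 -0.14654599]
```

View pics/top4.png

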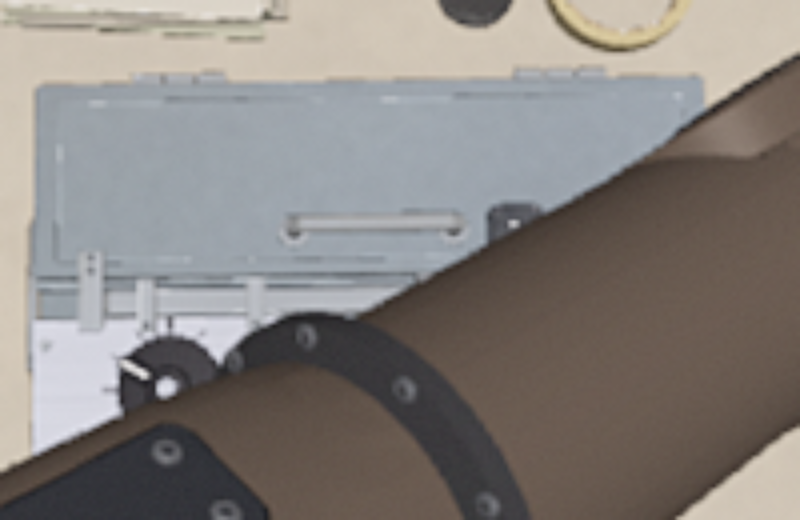

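The arm hides the lug, but the left dial still reads 10 o'clock. The push force of about 2 N fits a sliding bolt. I'll keep going to the stop, raised slightly to clear the end strap.

jog_arm:
  deltas: "0 0.002 -0.003 0;0 0.004 -0.003 0;0 0.006 -0.003 0;0 0.008 -0.003 0;0 0.009 -0.003 0;0 0.009 -0.003 0"

```text
t: 23.65
eef_pos: [0.4882, -0.4236, 0.2857]
eef_rot: [3.141, 0.039, 0.0]
ft_force: [0.4, 2.5, 1.4]
gripper_width: 0.006
finger_force: 1.0
```

jog_arm:
  deltas: "0 0.001 0 0;0 0.002 0 0;0 0.003 0 0;0 0.003 0 0"

```text
t: 24.15
eef_pos: [0.4884, -0.4256, 0.2856]
eef_rot: [-3.139, -0.04, 0.0]
ft_force: [-0.9, 7.1, 4.0]
gripper_width: 0.002
finger_force: 3.7
```

jog_arm:
  deltas: "0 0.001 0 0;0 0.002 0 0;0 0.002 0 0"

```text
t: 24.52
eef_pos: [0.4885, -0.4263, 0.2855]
eef_rot: [-3.136, -0.041, 0.001]
ft_force: [-2.9, 12.8, 8.8]
gripper_width: 0.002
finger_force: 6.9
```

Force is rising against the stop, so the bolt is drawn. Next is the handle.

jog_arm:
  deltas: "0 -0.02 0 0;0 -0.025 -0.03 0;0 -0.025 -0.055 0;0 -0.025 -0.055 0"
  grip: 1

```text
t: 25.02
eef_pos: [0.4879, -0.4038, 0.3426]
eef_rot: [3.138, 0.039, 0.005]
ft_force: [-0.1, -0.7, 0.1]
gripper_width: 0.005
finger_force: 0.0
```

Run:
```python
from h import *
p=C+Rz(PSI)@[.022,0]; print(p)
plan([(*p,.345,1.4),(*p,.289,1.4)])
```

```text
[ 0.52392309 -0.26745874]
now [ 0.4879 -0.4038  0.3426] h -88.6 q7 -0.56
0.0394 -0.1354 -0.0027 -0.4999; 0.0392 -0.1355 0.0533 -0.4999;
```

jog_arm:
  deltas: "0.015 -0.05 0 -0.06;0.03 -0.1 0 -0.12;0.039 -0.1355 0 -0.18;0.039 -0.1355 0 -0.24;0.039 -0.1355 0 -0.3;0.039 -0.1355 0 -0.36;0.039 -0.1355 0 -0.42;0.039 -0.1355 0 -0.48;0.039 -0.1355 0 -0.5;0.039 -0.1355 0 -0.5"
  grip: 0.1

```text
t: 26.28
eef_pos: [0.5229, -0.2669, 0.3399]
eef_rot: [-2.194, -2.248, 0.0]
ft_force: [0.2, -0.2, -0.5]
gripper_width: 0.452
finger_force: 0.0
```

Run:
```python
from h import *
p=C+Rz(PSI)@[.022,0]
plan([(*p,.289,1.4)])
cv2.imwrite("pics/w5.png",vision.capture("wrist")[:,:,::-1])
```

```text
now [ 0.5229 -0.2669  0.3399] h 1.4 q7 0.55
-0.0006 0.001 0.0509 -0.0001;
```

View pics/w5.png

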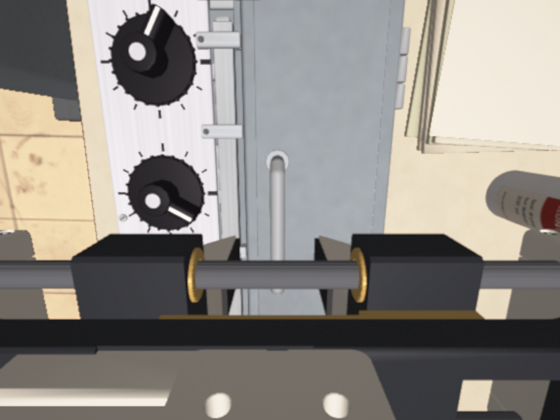

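The handle bar, at column 278, is centred between the fingers. The left pointer at (153,22) is at 10 o'clock and the middle at (180,213) is at 1 o'clock. I'll descend and grip.

jog_arm:
  deltas: "0 0.001 0.03 0;0 0.001 0.051 0;0 0.001 0.051 0;0 0.001 0.051 0"

```text
t: 26.82
eef_pos: [0.5245, -0.2671, 0.2903]
eef_rot: [2.194, 2.247, 0.0]
ft_force: [0.6, 0.2, 0.1]
gripper_width: 0.448
finger_force: 0.0
```

jog_arm:
  deltas: "0 0 0 0; 0 0 0 0; 0 0 0 0;0 0 0 0;0 0 0 0"
  grip: 1

```text
t: 27.45
eef_pos: [0.5234, -0.2672, 0.2899]
eef_rot: [-2.193, -2.247, 0.001]
ft_force: [-4.1, 0.2, 5.2]
gripper_width: 0.097
finger_force: 30.0
```

Run:
```python
from h import *
plan([])
for a in np.linspace(0,1.35,19)[1:]:
    x=-.084*np.cos(a)+.04*np.sin(a)+.084; z=.084*np.sin(a)+.04*np.cos(a)-.04
    print(f"0 {x:.4f} {-z:.4f} 0",end='; ')
```

```text
now [ 0.5234 -0.2672  0.2899] h 1.4 q7 0.57

0 0.0032 -0.0062 0; 0 0.0069 -0.0121 0; 0 0.0110 -0.0177 0; 0 0.0156 -0.0230 0; 0 0.0205 -0.0280 0; 0 0.0258 -0.0326 0; 0 0.0314 -0.0367 0; 0 0.0373 -0.0404 0; 0 0.0434 -0.0437 0; 0 0.0498 -0.0465 0; 0 0.0564 -0.0488 0; 0 0.0631 -0.0507 0; 0 0.0700 -0.0520 0; 0 0.0769 -0.0528 0; 0 0.0839 -0.0530 0; 0 0.0908 -0.0528 0; 0 0.0978 -0.0520 0; 0 0.1046 -0.0507 0;
```

First the opening stretch, to check that the lid is free.

jog_arm:
  deltas: "0 0.0016 -0.003 0;0 0.0032 -0.0062 0; 0 0.005 -0.009 0; 0 0.007 -0.012 0; 0 0.011 -0.0177 0; 0 0.011 -0.0177 0"

```text
t: 28.2
eef_pos: [0.534, -0.2669, 0.3072]
eef_rot: [-2.192, -2.246, 0.003]
ft_force: [-8.7, -0.1, 2.6]
gripper_width: 0.098
finger_force: 30.0
```

jog_arm:
  deltas: "0 0.0046 -0.0053 0; 0 0.0095 -0.0103 0; 0 0.0148 -0.0149 0; 0 0.0204 -0.019 0; 0 0.0263 -0.0227 0; 0 0.0324 -0.026 0; 0 0.0388 -0.0288 0; 0 0.0454 -0.0311 0; 0 0.0521 -0.033 0; 0 0.059 -0.0343 0; 0 0.066 -0.0351 0; 0 0.066 -0.0351 0"

```text
t: 29.7
eef_pos: [0.6014, -0.2655, 0.3435]
eef_rot: [2.193, 2.248, -0.0]
ft_force: [-4.6, -0.8, 5.8]
gripper_width: 0.098
finger_force: 30.0
```

jog_arm:
  deltas: "0 0.007 -0.0002 0; 0 0.0139 0 0; 0 0.0209 0.0008 0; 0 0.0277 0.0021 0; 0 0.029 0.0024 0; 0 0.029 0.0024 0"

```text
t: 30.45
eef_pos: [0.6285, -0.2653, 0.3417]
eef_rot: [-2.194, -2.245, 0.004]
ft_force: [-16.5, 1.6, 15.4]
gripper_width: 0.097
finger_force: 30.0
```

The force rises here, so the lid is at its stop. I'll release with a small opening and lift straight out.

jog_arm:
  deltas: "0 -0.001 0 0;0 -0.001 0 0; 0 -0.001 0 0;0 -0.001 0 0"
  grip: 0.65

```text
t: 30.95
eef_pos: [0.6296, -0.2642, 0.3401]
eef_rot: [2.193, 2.249, 0.001]
ft_force: [-0.2, 0.5, 0.0]
gripper_width: 0.178
finger_force: 0.0
```

jog_arm:
  deltas: "0 0 -0.01 0;0 0 -0.03 0; 0 0 -0.06 0;0 0 -0.1 0;0 0 -0.13 0;0 0 -0.13 0;0 0 -0.13 0"

```text
t: 31.82
eef_pos: [0.6291, -0.2643, 0.4699]
eef_rot: [-2.193, -2.249, 0.0]
ft_force: [0.5, 0.3, 0.1]
gripper_width: 0.173
finger_force: 0.0
```

Run:
```python
from h import *
plan([])
a=vision.capture("scene");b=vision.capture("top")
cv2.imwrite("pics/fin.png",np.vstack([a[100:400],b[100:400]])[:,:,::-1])
```

```text
now [ 0.6291 -0.2643  0.4699] h 1.4 q7 0.47
```

View pics/fin.png

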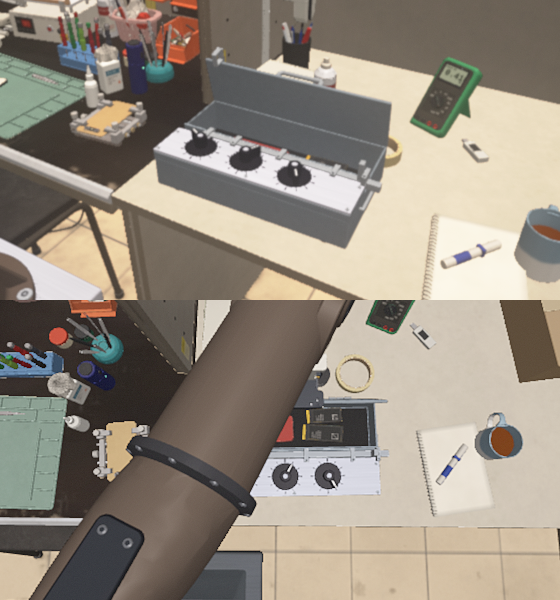

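The lid stands open, the lug is against the end strap near (370,183), and the middle and right pointers are at 1 and 5 o'clock. The tape roll is undisturbed and the arm is clear.

Run:
```python
from h import *
im=vision.capture("top")[:,:,::-1].copy()
for k in 'mr': dial(im,vision.camera_info("top"),k)
print(bot.hand_in())
```

```text
m centre [ 0.4363 -0.2496] expected [ 0.4364 -0.2496] r 0.0174 heading -28.1 clock deg 29.5
r centre [ 0.4386 -0.3443] expected [ 0.4388 -0.3446] r 0.0177 heading -147.4 clock deg 148.8
the job is handed in; nothing more can be done
None
```

The lock box is open and handed in at about 32 s: the dials stand at 10, 1 and 5 o'clock, the bolt is drawn to its stop, the lid stands open by itself, and I saw no contact with the reel, tape roll or can.

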